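# Clamp a saxophone key in the holder block

## Robot

A 6-joint arm with a two-finger parallel gripper is mounted at the origin on the work surface. World frame = base frame: x ahead of the robot, y to its left, z up, the work surface at z = 0. Lengths are in m, angles in rad, forces in N, time in s.
With the tool pointing down it reaches from about 0.375 to 0.9 m from the base axis. Payload 3.1 kg.
Tool frame: the origin (TCP) lies midway between the tips of the shut fingers; the grasp point (between the pads) lies 19 mm behind it; x points along the fingers, z is the direction in which the jaws open and shut, and the axes are right-handed (so a half turn about x gives the same grasp; the last joint's range is limited). The gripper opens to 87 mm and grips with 3 to 60 N. Pads are 19 mm wide; open, the fingers measure 117 mm over their backs; the gripper's body (75 mm by 190 mm) begins 51 mm behind the grasp point.
Start: joints at [-1.401, 0.527, 1.433, -0, 1.181, -0.178], TCP at [0.213, -0.588, 0.223] pointing down, gripper open.
Joint ranges: [-3.08, 3.08], [-0.75, 2.2], [0.22, 2.44], [-1.43, 4.57], [0, 2.65], [-2.85, 2.85]. Speed limits (rad/s): [2.79, 2.79, 3.14, 3.14, 3.14, 3.14].

## Interface

Orientations are given as a unit quaternion [x, y, z, w].
In Python, from rig import robot, optics, workorder gives the robot as it stands.
- The arm moves only by the tool arm_command, never from a script. Its argument "plan" is a list of rows, each a list of 7 numbers: the shift along the tool's x, y, z in cm, then the turn, a rotation vector about the tool's x, y, z in rad, then the finger opening in cm, from 0 to 8.7. In form: [[x, y, z, ax, ay, az, gripper], ...]. A call has 1 to 12 rows; each row shifts and turns the pose as measured when the row begins, along the tool's axes as they then stand; what a row does not reach is not made up. A row lasts 1/8 s, in which the tool goes at most 62.5 mm and 10.7 degrees, less where a joint would pass 70% of its speed; a pose out of reach is approached as far as the arm can. A call with a gripper value outside its range is refused whole. The fingers move at their own pace and stop on an object; "grip_force" is the grip in N (left out, the last holds). Time passes only in rows, so rows that do not move let the fingers close. It gives the time, the measured TCP pose, the force and the opening at its end, in the units of the state.
- robot.get_obs(): the state, without advancing time (a new reading comes with each control period).
- optics.camera(name): name is "side" or "top"; returns (picture, depth): 400x640x3 uint8, blue, green, red; 400x640 float32, m along the optical axis (not along the pixel's ray), 0 where there is no reading.
- optics.camera_info(name): a dict with "mtx" (3x3 intrinsics, pixels), "position" and "rotation" of the camera in the world. Camera axes: x right, y down, z forward; pixel columns grow to the right and rows downward; lengths in m; the calibration is good to about 2 mm. A picture is of the moment at which its call begins. camera_info takes no time and is no camera call.
- workorder.hand_in(): hands the job in, once; it reports no verdict.
The state is a dict: "time": time; "q": joint angles; "joint_velocities": joint speeds; "joint_torque": joint torques, N m; "position": TCP position; "tool_rot": TCP orientation; "ft_force": force on the tool from outside, world axes, zero at the start; "moment": the same for the moment, N m; "grip_width": finger opening in m.
Only numpy, scipy, OpenCV 4.12 (cv2) and the standard library are available. Lean on these libraries where they do the work, as an engineer would, in place of code of your own. Each camera call takes 0.05 s, during which the arm holds its last target. There are 200 camera calls.

## Task

Push the brass key fully home against the stop of the cast iron key holder block, then wind the block's T-handle down, clockwise, until its rubber foot clamps the key firmly, and stop there before the key is crushed. Leave the other things on the cart where they are and let go of the handle.

Things in the scene. Friction and masses are not known exactly. Their poses are not given: they have to be found in the camera images.
- block: Cast iron key holder block, bolted down, 125 x 74 mm on a 110 mm wide flange. Origin on the cart top under the screw's axis; z up; +x along its key channel, towards the stop. Channel floor 34 mm up, from x = -80 to +25 mm, 15 mm wide between 6 mm high rails (x = -60 to +30 mm). It carries the screw, T-handle and a bridge over the channel.
- bridge (a point): Centre of the top of the block's bridge, 96 mm up on the screw's axis. The bridge measures 34 mm along the block's x, 74 mm along its y, and is 18 mm thick; a boss 28 mm wide and 5 mm high sits on it around the screw.
- stop (a point): Middle of the stop face at the +x end of the block's channel, 38.5 mm above the cart top (block x = 25 mm). The key is home when its nose touches this face.
- key: Loose brass saxophone key, 130 g, lying in the channel: a flat bar 105 x 12 x 9 mm, a round cup (30 mm diameter, 9 mm thick) at its outer end, a thin 30 mm cross tube on top beside the cup. Origin under its nose (inner end); the bar runs along its -x, outer edge of the cup at x = -130 mm. Starts with the nose 12 to 24 mm short of the stop. Pushing at the outer edge is enough; no grip needed.
- key_nose (a point): Centre of the key's nose (inner end face), 4.5 mm above its underside.
- key_cup (a point): Centre of the key's cup, half-way up its thickness, 38.5 mm above the cart top, in front of the block; its outer edge is 15 mm away in the key's -x direction.
- screw: Vertical steel screw with the T-handle on top and a rubber-faced foot, 18 mm wide, at its lower end. Origin on its axis at the level of the T-bar's centre line, about 148 mm up at the start. Goes down 12 mm per clockwise turn and stays where left. How far the foot sticks out is set differently each time (4 mm range) and not measured: it meets the key after 0.5 to 0.95 turns, to be felt.
- handle (a joint): Angle of the T-handle in rad, growing clockwise seen from above (tightening). Turning freely takes 0.26 N m (8 N at a grip point); once the foot bears on the key the torque rises by 0.19 N m per 100 N of clamping, some 95 N per rad (rubber face). Firm is 50 to 130 N: 0.36 to 0.50 N m in all (10.5 to 15 N at a grip point). Above 200 N the key is crushed.
- bar_a (a point): Grip point on one end of the T-bar, on its centre line 34 mm from the screw's axis. The bar is level, round, steel, 10 mm thick, with 12 mm balls 50 mm from the axis and a hub 23 mm wide, 22 mm high. Fingers on both sides of the bar can follow it round, then take the other end. Free height from the bar's centre line to the bridge: 52 mm at the start, at least 35 mm later.
- bar_b (a point): The same point on the other end of the T-bar, opposite bar_a.
- pad_cup_a: Bystander: white plastic pad cup, 48 mm wide, 26 mm high; origin under its centre.
- pad_cup_b: Bystander: the same, second pad cup.
- canister: Bystander: brass screw-top canister with knurled lid, 55 mm wide, 63 mm high; origin under its centre.
- gauge: Bystander: nickel spring-tension gauge lying face up, 58 mm wide, 20 mm high, with a 45 mm stem along its -x; origin under its centre.
- screwdriver: Bystander: rosewood-handled screwdriver lying along its x, 190 mm long.
- dish: Bystander: nickel dish, 90 mm wide, 22 mm high, behind the block; origin under its centre.
Things that resemble listed ones, but are neither listed nor needed, are in the scene too. Several things have the shape of the key; the one meant has the colours described above. What is shaped like the block but turquoise is not meant.

How it is judged:
By the outcome, as a careful person would: the job done as asked, in the order asked, and still so for the second after the job is handed in, with the robot touching nothing.
It also fails if it takes over 72 s, if anything falls off the work surface, if the arm or the gripper's body presses on something with over 40 N, if the wrist force passes 120 N, or if a joint passes its speed limit or range.

## Working session

There is one attempt and no reset: what is moved stays moved. The work goes in short steps, Python scripts to look and compute and a tool call to move; the robot and the scene stay as the last step left them, time stands still between calls to the robot, and variables do not carry over. Pictures are saved under pics/ and viewed, about 8 in all and at most 12, crops included, and the job is handed in when it is done.

Besides the shell and the picture viewer there is one more tool, called after "Call:" as name(argument=value, ...) on one line, values as JSON. arm_command: Moves the arm, as the interface text tells. Its arguments: {"type":"object","properties":{"plan":{"type":"array"},"grip_force":{"type":"number"}},"required":["plan"]}

```bash
ls; mkdir -p pics; cat > h.py <<'E'
import numpy as np, cv2
from scipy.spatial.transform import Rotation as R
from rig import robot, optics, workorder
def shot(n):
    p,d=optics.camera(n); np.savez(f'/tmp/{n}.npz',p=p,d=d); return p,d
def info(n):
    c=optics.camera_info(n); K=np.array(c['mtx']); r=np.array(c['rotation']); 
    if r.shape!=(3,3): r=R.from_quat(r.ravel()).as_matrix()
    return K,np.array(c['position']),r
def ray(n,u,v,z):
    K,p,r=info(n); d=r@np.linalg.solve(K,[u,v,1.]); return p+d*(z-p[2])/d[2]
def pt(n,u,v,depth):
    K,p,r=info(n); return p+r@(np.linalg.solve(K,[u,v,1.])*depth)
def proj(n,X):
    K,p,r=info(n); c=K@(r.T@(np.array(X)-p)); return c[:2]/c[2]
E
python3 - <<'E'
from h import *
for n in('top','side'):
    p,d=shot(n); cv2.imwrite(f'pics/{n}0.png',p); print(n,optics.camera_info(n))
o=robot.get_obs(); print(o)
E
```

```text
pics
top {'mtx': array([[481.98168655,   0.        , 325.4374896 ],
       [  0.        , 481.98168655, 197.92842647],
       [  0.        ,   0.        ,   1.        ]]), 'position': array([0.36743845, 0.06349789, 1.15258545]), 'rotation': array([-0.69572175,  0.71220581, -0.0568474 ,  0.07417885])}
side {'mtx': array([[362.63386986,   0.        , 318.21540551],
       [  0.        , 362.63386986, 193.17854641],
       [  0.        ,   0.        ,   1.        ]]), 'position': array([ 0.50282086, -0.43748072,  0.55156044]), 'rotation': array([ 0.91073245, -0.03017447,  0.02080737, -0.41136718])}
{'time': 0.1, 'q': array([-1.40147715e+00,  5.28394063e-01,  1.43375899e+00, -7.71267215e-06,
        1.18140158e+00, -1.78480408e-01]), 'joint_velocities': array([ 0.00048562, -0.00180122, -0.00152287, -0.00243045, -0.00197969,
        0.00013991]), 'joint_torque': array([-4.74241697e-04, -4.40986240e+01, -1.77150500e+01,  6.35252707e-02,
        5.34019223e-02, -4.43937529e-05]), 'position': array([ 0.21294404, -0.58691054,  0.2216615 ]), 'tool_rot': array([ 0.40643635,  0.57946141, -0.40545443,  0.57848134]), 'ft_force': array([0.1360337 , 0.06187516, 0.28657463]), 'moment': array([-0.0080382 , -0.03118759, -0.01058248]), 'grip_width': 0.08653730528586444}
```

View pics/top0.png

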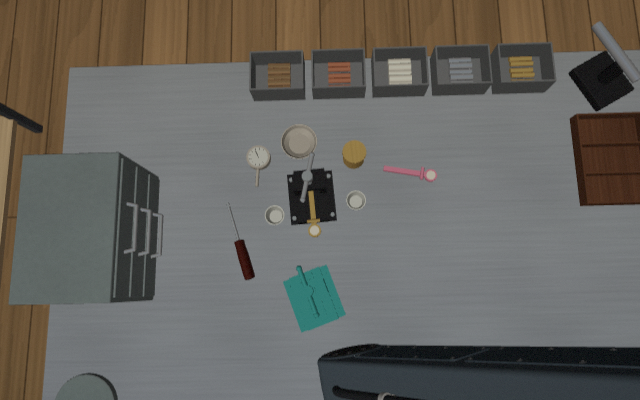

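View pics/side0.png

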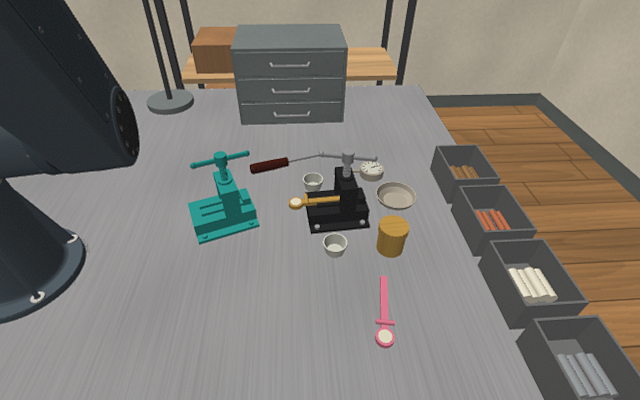

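Candidates for the key are brass in the black block (top 313,210; cup 314,230) and pink (410,173). For the block they are black (312,197) and turquoise (314,298). I choose the brass key and the black block, and check them in a crop.

```bash
python3 - <<'E'
from h import *
T=np.load('/tmp/top.npz');S=np.load('/tmp/side.npz')
a=cv2.resize(T['p'][140:245,270:350],None,fx=5.7,fy=5.7,interpolation=cv2.INTER_CUBIC)
b=cv2.resize(S['p'][140:240,280:385],None,fx=3.2,fy=3.2,interpolation=cv2.INTER_CUBIC)
c=np.zeros((600,800,3),np.uint8);c[:min(600,a.shape[0]),:a.shape[1]]=a[:600];c[:b.shape[0],a.shape[1]:a.shape[1]+b.shape[1]]=b[:, :800-a.shape[1]]
cv2.imwrite('pics/crop1.png',np.clip(c*1.6,0,255).astype(np.uint8))
# key mask
for n,D,(u0,v0,u1,v1) in(('top',T,(295,185,335,245)),('side',S,(280,190,345,212))):
    h=cv2.cvtColor(D['p'],cv2.COLOR_BGR2HSV);m=cv2.inRange(h,(12,90,80),(32,255,255))
    k=np.zeros_like(m);k[v0:v1,u0:u1]=m[v0:v1,u0:u1]
    v,u=np.nonzero(k);print(n,len(u),u.min(),u.max(),v.min(),v.max())
    for vv in range(v.min(),v.max()+1,4):
        uu=u[v==vv]
        if len(uu): print(vv,uu.min(),uu.max(),ray(n,uu.mean(),vv,.043).round(4) )
# handle bar/hub in top depth: high pixels
K,p,r=info('top');d=T['d']
vv,uu=np.mgrid[140:245,270:350];z=d[140:245,270:350]
P=p+(np.stack([(uu-K[0,2])/K[0,0]*z,(vv-K[1,2])/K[1,1]*z,z],-1))@r.T
for lo,hi in((.125,.2),(.085,.105),(.01,.025),(.03,.055)):
    m=(P[...,2]>lo)&(P[...,2]<hi)&(z>0);m2=m.astype(np.uint8);
    q=P[m];print(lo,len(q),q.mean(0).round(4),q.min(0).round(3),q.max(0).round(3))
    if lo==.125:
        c0=q[:,:2].mean(0);w=np.linalg.svd(q[:,:2]-c0)[2][0];t=(q[:,:2]-c0)@w;print('bar dir',w,t.min(),t.max(),'mid',c0+w*(t.min()+t.max())/2, np.degrees(np.arctan2(w[1],w[0])))
E
```

```text
top 260 307 320 191 236
191 308 312 [0.5936 0.1246 0.043 ]
195 308 313 [0.584  0.1235 0.043 ]
199 309 313 [0.5744 0.1225 0.043 ]
203 309 314 [0.5649 0.1215 0.043 ]
207 310 314 [0.5553 0.1205 0.043 ]
211 310 315 [0.5459 0.1194 0.043 ]
215 310 315 [0.5364 0.1196 0.043 ]
219 310 319 [0.5269 0.1151 0.043 ]
223 311 315 [0.5176 0.1187 0.043 ]
227 309 319 [0.5082 0.1166 0.043 ]
231 309 320 [0.4988 0.1121 0.043 ]
235 311 318 [0.4896 0.1149 0.043 ]
side 342 289 339 193 209
193 305 306 [0.5242 0.1404 0.043 ]
197 293 339 [0.5524 0.1261 0.043 ]
201 289 335 [0.5472 0.114  0.043 ]
205 289 313 [0.5132 0.1038 0.043 ]
209 294 294 [0.4988 0.0929 0.043 ]
0.125 296 [0.6031 0.1246 0.1534] [0.55  0.109 0.139] [0.657 0.14  0.163]
bar dir [-0.97764745  0.21025093] -0.05489648000397816 0.05399252218979115 mid [0.6035476  0.12451503] 167.86294197315686
0.085 399 [0.6027 0.1234 0.0964] [0.586 0.088 0.085] [0.624 0.162 0.104]
0.01 399 [0.6307 0.142  0.0156] [0.523 0.03  0.01 ] [0.73  0.224 0.025]
0.03 1170 [0.5606 0.1191 0.0387] [0.487 0.031 0.03 ] [0.687 0.218 0.055]
```

View pics/crop1.png

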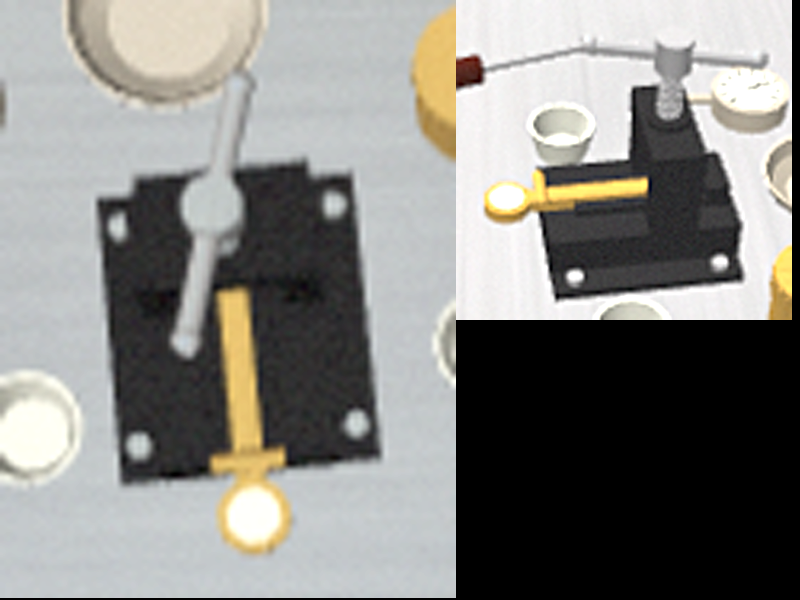

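```bash
cat >> h.py <<'E'
AX=np.array([.603,.1245]); B=np.radians(4.4)
def st(pr=True):
    o=robot.get_obs(); r=R.from_quat(o['tool_rot']).as_matrix()
    if pr: print('t',round(o['time'],2),'pos',np.round(o['position'],4),'q',np.round(o['q'],3),'\n yawz',round(np.arctan2(r[1,2],r[0,2]),3),'x',r[:,0].round(3),'F',np.round(o['ft_force'],2),'M',np.round(o['moment'],3),'w',round(o['grip_width'],4))
    return o,r
def goto(p,yaw):
    "tool-frame total shift (cm) and turn to reach p with tool down and tool z at yaw"
    o,r=st(); p=np.array(p)
    z=np.array([np.cos(yaw),np.sin(yaw),0]);x=np.array([0,0,-1.]);T=np.stack([x,np.cross(z,x),z],1)
    print('turn',R.from_matrix(r.T@T).as_rotvec().round(3),'shift now-axes',(r.T@(p-o['position'])*100).round(2),'target-axes',(T.T@(p-o['position'])*100).round(2))
E
python3 -c "
from h import *
for y in (B+np.pi/2,B-np.pi/2): goto([.46,.112,.2],y)
"
```

```text
t 0.1 pos [ 0.2129 -0.5869  0.2217] q [-1.401  0.528  1.434 -0.     1.181 -0.178] 
 yawz -1.223 x [-0.     0.002 -1.   ] F [0.14 0.06 0.29] M [-0.008 -0.031 -0.011] w 0.0865
turn [-2.871  0.    -0.003] shift now-axes [  2.29  47.05 -57.28] target-axes [  2.17 -29.99  67.79]
t 0.1 pos [ 0.2129 -0.5869  0.2217] q [-1.401  0.528  1.434 -0.     1.181 -0.178] 
 yawz -1.223 x [-0.     0.002 -1.   ] F [0.14 0.06 0.29] M [-0.008 -0.031 -0.011] w 0.0865
turn [ 0.271 -0.002 -0.   ] shift now-axes [  2.29  47.05 -57.28] target-axes [  2.17  29.99 -67.79]
```

Call:
arm_command(plan=[[0,0,0,0.135,0,0,0],[0,0,0,0.135,0,0,0],[0.1,2.2,-5,0,0,0,0],[0.1,2.2,-5,0,0,0,0],[0.1,2.2,-5,0,0,0,0],[0.1,2.2,-5,0,0,0,0],[0.1,2.2,-5,0,0,0,0],[0.1,2.2,-5,0,0,0,0],[0.1,2.2,-5,0,0,0,0],[0.1,2.2,-5,0,0,0,0],[0.1,2.2,-5,0,0,0,0],[0.1,2.2,-5,0,0,0,0]])

```text
time: 1.6
position: [0.4026, -0.0609, 0.2097]
tool_rot: [0.487, 0.515, -0.484, 0.513]
ft_force: [0.4, -1.4, -0.8]
grip_width: 0.0003
```

```bash
python3 -c "
from h import *
goto([.46,.112,.2],B-np.pi/2)
"
```

```text
t 1.6 pos [ 0.4026 -0.0609  0.2097] q [-0.43   0.256  1.964  0.006  0.922  1.08 ] 
 yawz -1.513 x [ 0.001  0.005 -1.   ] F [ 0.42 -1.39 -0.83] M [-0.029  0.027 -0.033] w 0.0003
turn [-0.019 -0.005 -0.001] shift now-axes [  1.05   6.73 -16.92] target-axes [  0.97   7.05 -16.8 ]
```

Call:
arm_command(plan=[[0.2,1.7,-4.3,0,0,0,0],[0.2,1.7,-4.3,0,0,0,0],[0.3,1.8,-4.2,0,0,0,0],[0.3,1.7,-4.2,0,0,0,0],[0,0,0,0,0,0,0]])

```text
time: 2.22
position: [0.4629, 0.1224, 0.1996]
tool_rot: [0.485, 0.517, -0.482, 0.515]
ft_force: [-1.0, -0.3, -0.1]
grip_width: 0.0004
```

```bash
python3 -c "
from h import *
goto([.46,.114,.032],B-np.pi/2)
p,d=shot('side');q,e=shot('top')
a=cv2.resize(p[130:260,220:400],None,fx=4.4,fy=4.4,interpolation=cv2.INTER_CUBIC)
cv2.imwrite('pics/c2.png',np.clip(a*1.4,0,255).astype(np.uint8))
"
```

```text
t 2.23 pos [0.4629 0.1224 0.1996] q [0.021 0.365 1.817 0.006 0.958 1.524] 
 yawz -1.506 x [ 0.001  0.005 -1.   ] F [-0.96 -0.33 -0.15] M [0.011 0.048 0.009] w 0.0004
turn [-0.012 -0.005 -0.001] shift now-axes [16.75 -0.36  0.89] target-axes [16.76 -0.35  0.81]
```

View pics/c2.png

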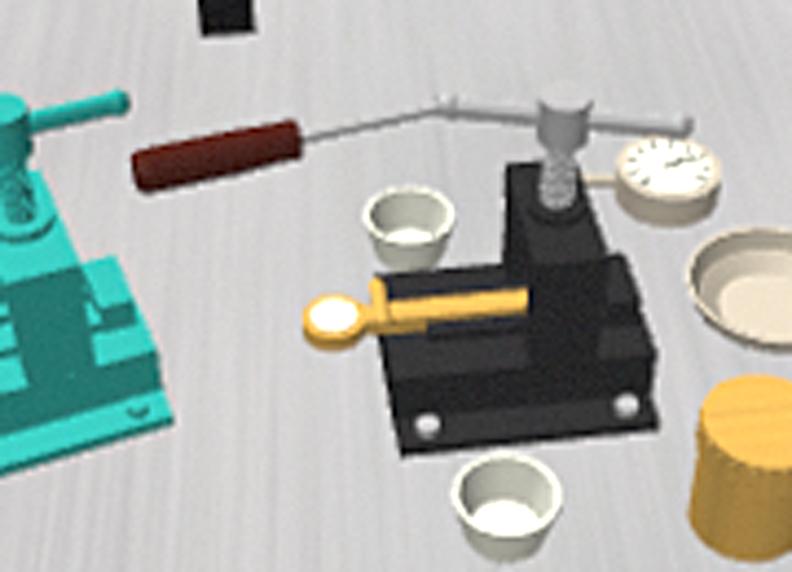

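```bash
python3 - <<'E'
from h import *
T=np.load('/tmp/top.npz');S=np.load('/tmp/side.npz')
K,p,r=info('top');d=T['d'];vv,uu=np.mgrid[255:340,270:355];z=d[255:340,270:355]
P=p+(np.stack([(uu-K[0,2])/K[0,0]*z,(vv-K[1,2])/K[1,1]*z,z],-1))@r.T
q=P[(P[...,2]>.12)&(P[...,2]<.17)];i=q[:,0].argmax();print('teal bar',q.min(0).round(3),q.max(0).round(3),q[i].round(3))
print('cup edge side', ray('side',220+303/4.4,130+318/4.4,.0385).round(4),'top',ray('top',314,237,.0385).round(4),'hub side',ray('side',220+565/4.4,130+100/4.4,.157).round(4), 'hub top',ray('top',270+212/5.7,140+205/5.7,.159).round(4))
E
```

```text
teal bar [0.398 0.136 0.145] [0.416 0.15  0.157] [0.416 0.146 0.151]
cup edge side [0.4885 0.1184 0.0385] top [0.4855 0.1172 0.0385] hub side [0.6056 0.1213 0.157 ] hub top [0.6026 0.1236 0.159 ]
```

Call:
arm_command(plan=[[2,0.45,0.65,-0.012,-0.005,0,0],[5,0,0,0,0,0,0],[5,0,0,0,0,0,0],[3,0,0,0,0,0,0],[1.5,0,0,0,0,0,0],[0,0,0,0,0,0,0]])

```text
time: 3.08
position: [0.4673, 0.1043, 0.0319]
tool_rot: [0.484, 0.514, -0.485, 0.516]
ft_force: [-0.6, -0.5, -0.0]
grip_width: 0.0006
```

```bash
python3 -c "
from h import *
goto([.468,.1165,.032],B-np.pi/2)
p,d=shot('side')
a=cv2.resize(p[130:260,220:400],None,fx=4.4,fy=4.4,interpolation=cv2.INTER_CUBIC)
cv2.imwrite('pics/c3.png',np.clip(a*1.4,0,255).astype(np.uint8))
"
```

```text
t 3.08 pos [0.4673 0.1043 0.0319] q [-0.012  0.675  1.94  -0.006  0.525  1.502] 
 yawz -1.509 x [ 0.002 -0.003 -1.   ] F [-0.58 -0.51 -0.02] M [-0.015  0.002  0.024] w 0.0006
turn [-0.015  0.003 -0.001] shift now-axes [-0.01  0.15 -1.21] target-axes [-0.01  0.17 -1.21]
```

View pics/c3.png

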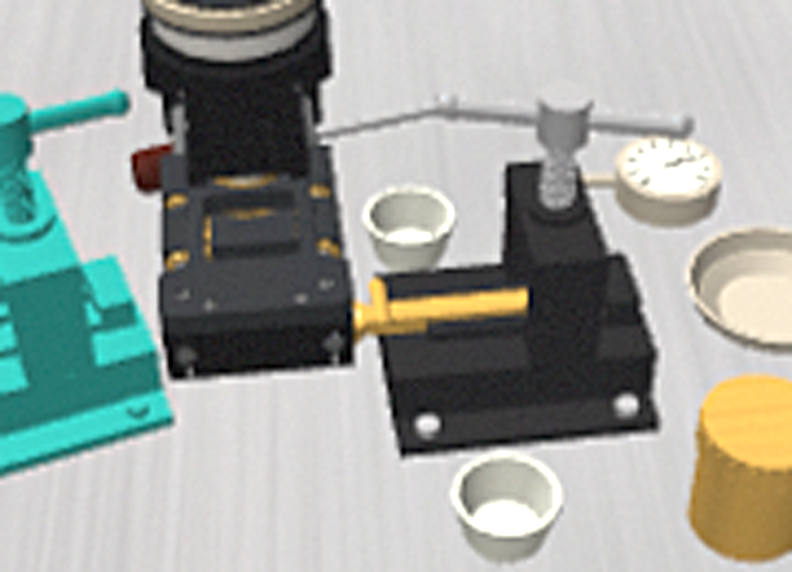

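The gripper stands in front of the cup with its tips low, and the key and block are undisturbed. Next I correct sideways by 12 mm and push.

Call:
arm_command(plan=[[0,0,-1.2,-0.015,0,0,0],[0,0,0,0,0,0,0]])

```text
time: 3.38
position: [0.468, 0.1162, 0.0341]
tool_rot: [0.481, 0.516, -0.48, 0.521]
ft_force: [0.7, 0.6, 0.1]
grip_width: 0.0004
```

Call:
arm_command(plan=[[0,0.4,0,0,0,0,0],[0,0.4,0,0,0,0,0],[0,0.3,0,0,0,0,0]])

```text
time: 3.75
position: [0.4799, 0.1177, 0.0355]
tool_rot: [0.481, 0.516, -0.479, 0.522]
ft_force: [-0.4, -0.3, -0.1]
grip_width: 0.0006
```

Call:
arm_command(plan=[[0,0.3,0,0,0,0,0],[0,0.3,0,0,0,0,0]])

```text
time: 4.0
position: [0.4855, 0.1181, 0.0354]
tool_rot: [0.481, 0.517, -0.48, 0.521]
ft_force: [-2.0, 0.5, 1.4]
grip_width: 0.0002
```

Call:
arm_command(plan=[[0.3,0.2,0,0,0,0,0],[0,0.2,0,0,0,0,0]])

```text
time: 4.25
position: [0.4878, 0.1184, 0.0321]
tool_rot: [0.48, 0.518, -0.481, 0.52]
ft_force: [-2.1, 0.2, 1.6]
grip_width: 0.0007
```

Call:
arm_command(plan=[[0,0.2,0,0,0,0,0],[0,0.2,0,0,0,0,0]])

```text
time: 4.5
position: [0.489, 0.1186, 0.0318]
tool_rot: [0.478, 0.519, -0.482, 0.519]
ft_force: [-7.4, -1.2, 5.8]
grip_width: 0.0006
```

Call:
arm_command(plan=[[0,0.2,0,0,0,0,0],[0,0.1,0,0,0,0,0]])

```text
time: 4.75
position: [0.4889, 0.1186, 0.0317]
tool_rot: [0.476, 0.521, -0.484, 0.517]
ft_force: [-3.8, -0.5, 3.4]
grip_width: 0.0007
```

Call:
arm_command(plan=[[0,0.5,0,0,0,0,0],[0,0.5,0,0,0,0,0]])

```text
time: 5.0
position: [0.4892, 0.1187, 0.0312]
tool_rot: [0.47, 0.526, -0.489, 0.512]
ft_force: [-10.8, -3.3, 9.3]
grip_width: 0.0005
```

```bash
python3 - <<'E'
from h import *
goto([.489,.1186,.032],B-np.pi/2)
E
```

```text
t 5.0 pos [0.4892 0.1187 0.0312] q [ 0.019  0.697  1.853 -0.009  0.625  1.518] 
 yawz -1.491 x [-0.032 -0.006 -0.999] F [-10.77  -3.33   9.28] M [-0.516  1.719 -0.102] w 0.0005
turn [0.003 0.004 0.033] shift now-axes [-0.08 -0.03  0.01] target-axes [-0.08 -0.02  0.01]
```

Call:
arm_command(plan=[[0,-1,0,0,0,0.033,0],[0,-1,0,0,0,0,0],[-5,0,0,0,0,0,0],[-6,0,0,0,0,0,0],[-6,0,0,0,0,0,0],[-2,0,0,0,0,0,0]])

```text
time: 5.75
position: [0.4767, 0.1177, 0.226]
tool_rot: [0.483, 0.514, -0.477, 0.524]
ft_force: [0.9, 1.3, -0.3]
grip_width: 0.0004
```

```bash
python3 - <<'E'
from h import *
p,d=shot('side');q,e=shot('top')
h=cv2.cvtColor(p,cv2.COLOR_BGR2HSV);m=cv2.inRange(h,(12,90,80),(32,255,255))[190:212,280:345];v,u=np.nonzero(m);i=u.argmin();print('cup edge',ray('side',280+u.min(),190+v[u==u.min()].mean(),.0385).round(4))
# bar mask at height: from top depth, fitted line
o,r=st()
K,c,rr=info('top');vv,uu=np.mgrid[140:245,270:350];z=e[140:245,270:350]
P=c+(np.stack([(uu-K[0,2])/K[0,0]*z,(vv-K[1,2])/K[1,1]*z,z],-1))@rr.T
Q=P[(P[...,2]>.125)&(P[...,2]<.17)];Q=Q[Q[:,0]>.54];print(len(Q),Q.mean(0),Q.min(0),Q.max(0))
bar=np.arctan2(-.2103,.9776)
u=np.array([np.cos(bar),np.sin(bar)]); A=np.array([.6035,.1240])
for s in(-1,1):
    for k in (1,-1): goto([*(A+s*.034*u),.20],bar+k*np.pi/2)
E
```

```text
cup edge [0.5013 0.12   0.0385]
t 5.85 pos [0.4765 0.1176 0.2249] q [ 0.016  0.338  1.77  -0.003  1.018  1.51 ] 
 yawz -1.493 x [ 0.016 -0.003 -1.   ] F [ 0.18 -0.6  -0.07] M [ 0.077 -0.015  0.006] w 0.0007
167 [0.62349538 0.12071485 0.15472157] [0.59784227 0.10884442 0.14661413] [0.65725456 0.13546757 0.16420952]
t 5.85 pos [0.4765 0.1176 0.2249] q [ 0.016  0.338  1.77  -0.003  1.018  1.51 ] 
 yawz -1.493 x [ 0.016 -0.003 -1.   ] F [ 0.18 -0.6  -0.07] M [ 0.077 -0.015  0.006] w 0.0007
turn [-2.851e+00  2.300e-02  2.000e-03] shift now-axes [ 2.64  9.41 -0.62] target-axes [ 2.49 -8.88  3.29]
t 5.85 pos [0.4765 0.1176 0.2249] q [ 0.016  0.338  1.77  -0.003  1.018  1.51 ] 
 yawz -1.493 x [ 0.016 -0.003 -1.   ] F [ 0.18 -0.6  -0.07] M [ 0.077 -0.015  0.006] w 0.0007
turn [ 0.29   0.002 -0.016] shift now-axes [ 2.64  9.41 -0.62] target-axes [ 2.49  8.88 -3.29]
t 5.85 pos [0.4765 0.1176 0.2249] q [ 0.016  0.338  1.77  -0.003  1.018  1.51 ] 
 yawz -1.493 x [ 0.016 -0.003 -1.   ] F [ 0.18 -0.6  -0.07] M [ 0.077 -0.015  0.006] w 0.0007
turn [-2.851e+00  2.300e-02  2.000e-03] shift now-axes [ 2.75 15.93  1.32] target-axes [  2.49 -15.68   3.29]
t 5.85 pos [0.4765 0.1176 0.2249] q [ 0.016  0.338  1.77  -0.003  1.018  1.51 ] 
 yawz -1.493 x [ 0.016 -0.003 -1.   ] F [ 0.18 -0.6  -0.07] M [ 0.077 -0.015  0.006] w 0.0007
turn [ 0.29   0.002 -0.016] shift now-axes [ 2.75 15.93  1.32] target-axes [ 2.49 15.68 -3.29]
```

Call:
arm_command(plan=[[0,0,0,-0.18,0,0,4],[0,0,0,-0.18,0,0,4],[0,0,0,-0.18,0,0,4],[0,0,0,-0.18,0,0,4],[0,0,0,-0.18,0,0,4],[0,0,0,-0.18,0,0,4],[0,0,0,-0.18,0,0,4],[0,0,0,-0.18,0,0,4],[0,0,0,-0.18,0,0,4],[0,0,0,-0.18,0,0,4],[0,0,0,-0.18,0,0,4],[0,0,0,-0.18,0,0,4]])

```text
time: 7.35
position: [0.4762, 0.1172, 0.2069]
tool_rot: [-0.256, 0.659, 0.254, 0.66]
ft_force: [-0.1, -0.0, -0.7]
grip_width: 0.0399
```

Call:
arm_command(plan=[[0,0,0,-0.18,0,0,4],[0,0,0,-0.18,0,0,4],[0,0,0,-0.18,0,0,4],[0,0,0,-0.18,0,0,4]])

```text
time: 7.85
position: [0.4756, 0.117, 0.2001]
tool_rot: [-0.476, 0.524, 0.478, 0.52]
ft_force: [0.2, 0.1, -0.1]
grip_width: 0.0397
```

```bash
python3 - <<'E'
from h import *
bar=np.arctan2(-.2103,.9776)
u=np.array([np.cos(bar),np.sin(bar)]); A=np.array([.6035,.1240])
goto([*(A-.034*u),.20],bar+np.pi/2)
E
```

```text
t 7.85 pos [0.4756 0.117  0.2001] q [ 0.014  0.381  1.786 -0.002  0.98  -1.467] 
 yawz 1.482 x [-0.006 -0.002 -1.   ] F [ 0.22  0.11 -0.06] M [ 0.16  -0.14   0.016] w 0.0397
turn [ 0.123 -0.003 -0.005] shift now-axes [-0.04 -9.3   2.25] target-axes [ 0.01 -8.95  3.38]
```

Call:
arm_command(plan=[[-0.1,0,0,0.123,0,0,4],[-0.1,-4.5,1.7,0,0,0,4],[-0.1,-4.5,1.7,0,0,0,4],[-0.1,0,0,0,0,0,4]])

```text
time: 8.35
position: [0.5713, 0.1311, 0.1954]
tool_rot: [-0.441, 0.555, 0.446, 0.546]
ft_force: [0.2, 0.1, -0.6]
grip_width: 0.0399
```

```bash
python3 - <<'E'
from h import *
bar=np.arctan2(-.2103,.9776)
u=np.array([np.cos(bar),np.sin(bar)]); A=np.array([.6035,.1240])
goto([*(A-.034*u),.13],bar+np.pi/2)
p,d=shot('side');q,e=shot('top')
a=cv2.resize(q[130:240,260:360],None,fx=4,fy=4,interpolation=cv2.INTER_CUBIC);b=cv2.resize(p[90:220,280:380],None,fx=4,fy=4,interpolation=cv2.INTER_CUBIC)
c=np.zeros((520,800,3),np.uint8);c[:440,:400]=a;c[:520,400:]=b
cv2.imwrite('pics/c4.png',np.clip(c*1.5,0,255).astype(np.uint8))
E
```

```text
t 8.35 pos [0.5713 0.1311 0.1954] q [ 0.036  0.513  1.55  -0.002  1.093 -1.319] 
 yawz 1.356 x [-0.014 -0.002 -1.   ] F [ 0.17  0.1  -0.59] M [ 0.13  -0.147 -0.026] w 0.0399
turn [-0.003 -0.005 -0.013] shift now-axes [6.55 0.02 0.01] target-axes [ 6.54  0.1  -0.02]
```

View pics/c4.png

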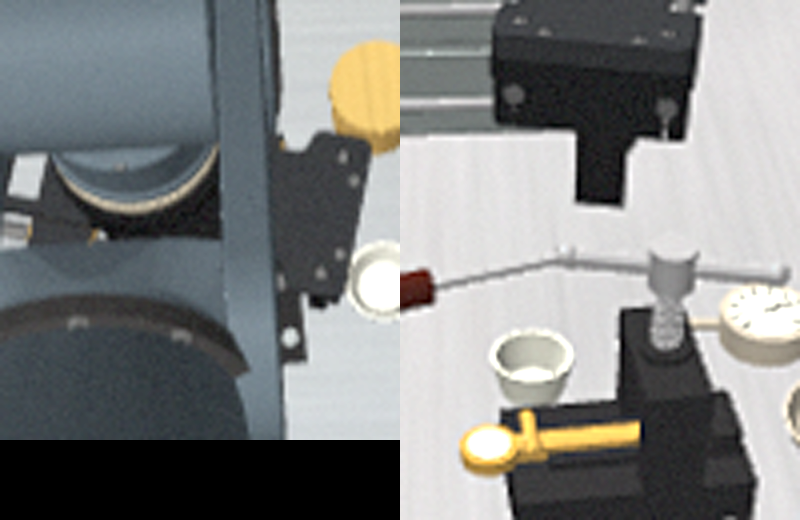

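The side crop shows the finger over the front half of the bar, with the hub at (672,270). The key is pushed in. Descending and closing.

Call:
arm_command(plan=[[3,0,0,0,0,-0.013,4],[2.2,0,0,0,0,0,4],[1,0,0,0,0,0,4],[0,0,0,0,0,0,4]])

```text
time: 8.95
position: [0.5603, 0.1305, 0.1302]
tool_rot: [-0.442, 0.555, 0.445, 0.546]
ft_force: [-0.1, -0.1, 0.4]
grip_width: 0.0402
```

```bash
python3 - <<'E'
from h import *
bar=np.arctan2(-.2103,.9776)
u=np.array([np.cos(bar),np.sin(bar)]); A=np.array([.6035,.1240])
goto([*(A-.034*u),.129],bar+np.pi/2)
E
```

```text
t 8.95 pos [0.5603 0.1305 0.1302] q [ 0.037  0.588  1.633 -0.006  0.934 -1.315] 
 yawz 1.356 x [-0.013 -0.005 -1.   ] F [-0.13 -0.1   0.45] M [ 0.102 -0.203 -0.042] w 0.0402
turn [-0.003 -0.008 -0.012] shift now-axes [ 0.11 -0.96  0.28] target-axes [ 0.12 -0.96  0.27]
```

Call:
arm_command(plan=[[0,-1.0,0.25,0,0,-0.012,4],[-0.05,0,0,0,0,0,0],[-0.05,0,0,0,0,0,0],[-0.05,0,0,0,0,0,0]], grip_force=12)

```text
time: 9.45
position: [0.5729, 0.1309, 0.1342]
tool_rot: [-0.447, 0.551, 0.44, 0.55]
ft_force: [0.4, -0.6, -0.1]
grip_width: 0.018
```

```bash
python3 - <<'E'
from h import *
bar=np.arctan2(-.2103,.9776)
u=np.array([np.cos(bar),np.sin(bar)]); A=np.array([.6035,.1240])
goto([*(A-.034*u),.129],bar+np.pi/2)
E
```

```text
t 9.45 pos [0.5729 0.1309 0.1342] q [ 0.039  0.59   1.611 -0.01   0.936 -1.311] 
 yawz 1.356 x [ 0.004 -0.008 -1.   ] F [ 0.44 -0.58 -0.09] M [ 0.068 -0.141  0.009] w 0.018
turn [-0.003 -0.007  0.006] shift now-axes [ 0.52  0.27 -0.03] target-axes [ 0.52  0.26 -0.03]
```

Call:
arm_command(plan=[[0.5,0.25,0,0,0,0,0],[0,0,0,0,0,0,0],[0,0,0,0,0,0,0]])

```text
time: 9.82
position: [0.5718, 0.1309, 0.1307]
tool_rot: [-0.448, 0.55, 0.439, 0.551]
ft_force: [0.8, 0.2, 0.1]
grip_width: 0.0094
```

```bash
cat >> h.py <<'E'
A=np.array([.6035,.1240])
def tq(A=A):
    o,r=st(); d=o['position'][:2]-A; F=o['ft_force'];M=o['moment']
    # reaction opposes; clockwise drive torque = +z reaction torque
    t=d[0]*F[1]-d[1]*F[0]
    print(' r %.1f mm ang %.3f  rxF %.3f +Mz %.3f'%(np.hypot(*d)*1e3,np.arctan2(d[1],d[0]),t,t+M[2]), 'radF %.2f'%(d@F[:2]/np.hypot(*d)))
E
python3 -c "
from h import *
tq()"
```

```text
t 9.82 pos [0.5718 0.1309 0.1307] q [ 0.04   0.593  1.62  -0.012  0.921 -1.31 ] 
 yawz 1.357 x [ 0.009 -0.009 -1.   ] F [0.76 0.22 0.13] M [ 0.077 -0.168  0.002] w 0.0094
 r 32.5 mm ang 2.928  rxF -0.012 +Mz -0.010 radF -0.70
```

Call:
arm_command(plan=[[0,-0.05,0.6,0.17,0,0,0],[0,-0.05,0.6,0.17,0,0,0],[0,-0.05,0.6,0.17,0,0,0]])

```text
time: 10.2
position: [0.5786, 0.1449, 0.1297]
tool_rot: [-0.291, 0.647, 0.281, 0.646]
ft_force: [-0.2, -0.4, 0.9]
grip_width: 0.0095
```

```bash
python3 -c "
from h import *
tq()"
```

```text
t 10.2 pos [0.5786 0.1449 0.1297] q [ 0.065  0.606  1.591 -0.017  0.939 -0.758] 
 yawz 0.834 x [ 0.006 -0.013 -1.   ] F [-0.19 -0.43  0.9 ] M [-0.079 -0.074  0.22 ] w 0.0095
 r 32.5 mm ang 2.444  rxF 0.015 +Mz 0.235 radF -0.13
```

Call:
arm_command(plan=[[0,-0.05,0.6,0.16,0,0,0],[0,-0.05,0.6,0.16,0,0,0],[0,-0.05,0.6,0.16,0,0,0],[0,-0.05,0.6,0.16,0,0,0],[0,-0.05,0.6,0.16,0,0,0]])

```text
time: 10.82
position: [0.6022, 0.157, 0.1281]
tool_rot: [-0.01, 0.708, -0.001, 0.706]
ft_force: [-0.5, 0.3, 2.3]
grip_width: 0.0095
```

```bash
python3 -c "
from h import *
tq()"
```

```text
t 10.82 pos [0.6022 0.157  0.1281] q [ 0.084  0.641  1.517 -0.02   0.988  0.082] 
 yawz 0.013 x [-0.003 -0.017 -1.   ] F [-0.51  0.34  2.31] M [-0.028  0.078  0.182] w 0.0095
 r 33.0 mm ang 1.609  rxF 0.016 +Mz 0.199 radF 0.35
```

Call:
arm_command(plan=[[0,-0.05,0.6,0.16,0,0,0],[0,-0.05,0.6,0.16,0,0,0],[0,-0.05,0.6,0.16,0,0,0],[0,-0.05,0.6,0.16,0,0,0],[0,-0.05,0.6,0.16,0,0,0],[0,-0.05,0.6,0.16,0,0,0],[0,-0.05,0.6,0.16,0,0,0],[0,-0.05,0.6,0.16,0,0,0]])

```text
time: 11.82
position: [0.6361, 0.134, 0.1257]
tool_rot: [0.423, 0.562, -0.434, 0.563]
ft_force: [-0.0, 1.3, 0.9]
grip_width: 0.0095
```

```bash
python3 -c "
from h import *
tq()"
```

```text
t 11.82 pos [0.6361 0.134  0.1257] q [ 0.042  0.678  1.44  -0.013  1.033  1.35 ] 
 yawz -1.302 x [-0.009 -0.012 -1.   ] F [-0.03  1.29  0.95] M [ 0.282 -0.023  0.214] w 0.0095
 r 34.1 mm ang 0.299  rxF 0.042 +Mz 0.257 radF 0.35
```

Call:
arm_command(plan=[[0.05,-0.05,0.6,0.16,0,0,0],[0.05,-0.05,0.6,0.16,0,0,0],[0.05,-0.05,0.6,0.16,0,0,0],[0.05,-0.05,0.6,0.16,0,0,0]])

```text
time: 12.32
position: [0.6358, 0.1123, 0.1244]
tool_rot: [-0.584, -0.392, 0.59, -0.395]
ft_force: [-0.1, 0.6, 2.7]
grip_width: 0.0098
```

```bash
python3 -c "
from h import *
tq()"
```

```text
t 12.32 pos [0.6358 0.1123 0.1244] q [ 0.006  0.673  1.457 -0.01   1.017  1.972] 
 yawz -1.96 x [-0.005 -0.009 -1.   ] F [-0.12  0.6   2.73] M [ 0.32  -0.06   0.154] w 0.0098
 r 34.3 mm ang -0.346  rxF 0.018 +Mz 0.172 radF -0.32
```

Call:
arm_command(plan=[[0.05,-0.05,0.6,0.16,0,0,0],[0.05,-0.05,0.6,0.16,0,0,0]])

```text
time: 12.58
position: [0.6305, 0.1028, 0.1238]
tool_rot: [-0.642, -0.29, 0.646, -0.294]
ft_force: [1.0, 1.8, 1.6]
grip_width: 0.0096
```

```bash
python3 -c "
from h import *
tq()"
```

```text
t 12.57 pos [0.6305 0.1028 0.1238] q [-0.009  0.664  1.478 -0.009  1.001  2.285] 
 yawz -2.289 x [-0.002 -0.007 -1.   ] F [1.03 1.77 1.57] M [ 0.245 -0.081  0.21 ] w 0.0096
 r 34.4 mm ang -0.666  rxF 0.070 +Mz 0.280 radF -0.28
```

Call:
arm_command(plan=[[0.05,-0.05,0.6,0.16,0,0,0],[0.05,-0.05,0.6,0.16,0,0,0]])

```text
time: 12.82
position: [0.6224, 0.0955, 0.1231]
tool_rot: [-0.683, -0.18, 0.683, -0.185]
ft_force: [1.0, 1.0, 2.5]
grip_width: 0.0094
```

```bash
python3 -c "
from h import *
tq()"
```

```text
t 12.82 pos [0.6224 0.0955 0.1231] q [-0.022  0.653  1.507 -0.008  0.98   2.601] 
 yawz -2.618 x [ 0.002 -0.007 -1.   ] F [0.96 0.98 2.53] M [ 0.275 -0.128  0.252] w 0.0094
 r 34.2 mm ang -0.985  rxF 0.046 +Mz 0.298 radF -0.28
```

Call:
arm_command(plan=[[0,0,0,0,0,0,5],[0,0,0,0,0,0,5],[0,0,0,0,0,0,5],[-2,0,0,0,0,0,5],[-4,0,0,0,0,0,5],[-0.1,0,0,-0.18,0,0,5],[-0.1,0,0,-0.18,0,0,5],[-0.1,0,0,-0.18,0,0,5],[-0.1,0,0,-0.18,0,0,5],[-0.1,0,0,-0.18,0,0,5],[-0.1,0,0,-0.18,0,0,5]])

```text
time: 14.2
position: [0.6201, 0.0967, 0.1875]
tool_rot: [0.476, 0.52, -0.482, 0.52]
ft_force: [-0.8, 0.8, 0.6]
grip_width: 0.0501
```

Call:
arm_command(plan=[[-0.1,0,0,-0.18,0,0,5],[-0.1,0,0,-0.18,0,0,5],[-0.1,0,0,-0.18,0,0,5],[-0.1,0,0,-0.18,0,0,5],[-0.1,0,0,-0.18,0,0,5],[-0.1,0,0,-0.18,0,0,5],[-0.1,0,0,-0.18,0,0,5],[-0.1,0,0,-0.18,0,0,5],[-0.1,0,0,-0.18,0,0,5],[-0.1,0,0,-0.18,0,0,5],[-0.1,0,0,-0.18,0,0,5]])

```text
time: 15.58
position: [0.618, 0.0977, 0.1951]
tool_rot: [-0.2, 0.684, 0.199, 0.672]
ft_force: [0.4, 0.9, -0.5]
grip_width: 0.05
```

```bash
python3 -c "
from h import *
goto([.6224,.0955,.118],-2.6+np.pi)"
```

```text
t 15.57 pos [0.618  0.0977 0.1951] q [-0.018  0.566  1.446 -0.008  1.146 -0.587] 
 yawz 0.572 x [-0.015 -0.007 -1.   ] F [ 0.37  0.85 -0.51] M [ 0.003 -0.146  0.005] w 0.05
turn [ 0.031 -0.017 -0.002] shift now-axes [ 7.7  -0.44  0.38] target-axes [ 7.71 -0.41  0.27]
```

Call:
arm_command(plan=[[2.5,-0.4,0.3,0,-0.017,0,5],[2.5,-0.2,0.4,0,0,0,5],[1.5,0,0.3,0,0,0,5],[0,0,0,0,0,0,5]])

```text
time: 16.08
position: [0.6299, 0.0984, 0.1284]
tool_rot: [-0.2, 0.678, 0.202, 0.678]
ft_force: [-0.1, -0.7, 0.2]
grip_width: 0.0497
```

```bash
python3 -c "
from h import *
goto([.6224,.0955,.12],.575)"
```

```text
t 16.07 pos [0.6299 0.0984 0.1284] q [-0.021  0.656  1.482  0.003  1.005 -0.6  ] 
 yawz 0.577 x [-0.     0.002 -1.   ] F [-0.15 -0.73  0.23] M [ 0.017 -0.08  -0.029] w 0.0497
turn [ 0.002  0.001 -0.002] shift now-axes [ 0.84  0.17 -0.78] target-axes [ 0.84  0.17 -0.78]
```

Call:
arm_command(plan=[[0.8,0.17,-0.78,0,0,0,4],[0,0,0,0,0,0,0],[0,0,0,0,0,0,0],[0,0,0,0,0,0,0],[0,0,0,0,0,0,0],[0,0,0,0,0,0,0]])

```text
time: 16.82
position: [0.6223, 0.095, 0.1224]
tool_rot: [-0.201, 0.677, 0.202, 0.679]
ft_force: [-0.3, -0.1, -1.0]
grip_width: 0.0091
```

```bash
python3 -c "
from h import *
tq()"
```

```text
t 16.82 pos [0.6223 0.095  0.1224] q [-0.027  0.654  1.509  0.002  0.977 -0.606] 
 yawz 0.578 x [ 0.002  0.001 -1.   ] F [-0.31 -0.09 -0.96] M [-0.003 -0.15  -0.08 ] w 0.0091
 r 34.6 mm ang -0.995  rxF -0.011 +Mz -0.090 radF -0.09
```

Call:
arm_command(plan=[[0.05,0.05,-0.6,0.16,0,0,0],[0.05,0.05,-0.6,0.16,0,0,0],[0.05,0.05,-0.6,0.16,0,0,0]])

```text
time: 17.2
position: [0.6092, 0.0903, 0.1216]
tool_rot: [-0.029, 0.702, 0.031, 0.71]
ft_force: [0.1, -0.7, 0.4]
grip_width: 0.0095
```

```bash
python3 -c "
from h import *
tq()"
```

```text
t 17.2 pos [0.6092 0.0903 0.1216] q [-0.036  0.636  1.554  0.004  0.941 -0.124] 
 yawz 0.085 x [ 0.011  0.003 -1.   ] F [ 0.12 -0.69  0.41] M [-0.16  -0.078  0.245] w 0.0095
 r 34.2 mm ang -1.403  rxF -0.000 +Mz 0.245 radF 0.70
```

Call:
arm_command(plan=[[0.05,0.05,-0.6,0.16,0,0,0],[0.05,0.05,-0.6,0.16,0,0,0]])

```text
time: 17.45
position: [0.5983, 0.0906, 0.1209]
tool_rot: [0.087, 0.697, -0.085, 0.707]
ft_force: [0.5, -1.2, 0.1]
grip_width: 0.0094
```

```bash
python3 -c "
from h import *
tq()"
```

```text
t 17.45 pos [0.5983 0.0906 0.1209] q [-0.035  0.624  1.584  0.002  0.919  0.206] 
 yawz -0.243 x [ 0.014  0.001 -1.   ] F [ 0.46 -1.22  0.07] M [-0.15  -0.088  0.256] w 0.0094
 r 33.8 mm ang -1.724  rxF 0.022 +Mz 0.278 radF 1.13
```

Call:
arm_command(plan=[[0.05,0.05,-0.6,0.16,0,0,0],[0.05,0.05,-0.6,0.16,0,0,0]])

```text
time: 17.7
position: [0.5883, 0.0942, 0.1203]
tool_rot: [0.2, 0.673, -0.198, 0.684]
ft_force: [0.9, -2.7, 1.1]
grip_width: 0.0099
```

```bash
python3 -c "
from h import *
tq()"
```

```text
t 17.7 pos [0.5883 0.0942 0.1203] q [-2.800e-02  6.140e-01  1.611e+00 -1.000e-03  8.990e-01  5.430e-01] 
 yawz -0.571 x [ 0.017 -0.001 -1.   ] F [ 0.92 -2.67  1.11] M [-0.382 -0.011  0.256] w 0.0099
 r 33.4 mm ang -2.043  rxF 0.068 +Mz 0.324 radF 1.96
```

Call:
arm_command(plan=[[0.05,0.05,-0.6,0.16,0,0,0],[0.05,0.05,-0.6,0.16,0,0,0]])

```text
time: 17.95
position: [0.58, 0.1008, 0.1198]
tool_rot: [0.308, 0.63, -0.305, 0.644]
ft_force: [0.3, -2.7, 0.6]
grip_width: 0.0099
```

```bash
python3 -c "
from h import *
tq()"
```

```text
t 17.95 pos [0.58   0.1008 0.1198] q [-0.015  0.607  1.631 -0.006  0.885  0.886] 
 yawz -0.898 x [ 0.019 -0.005 -1.   ] F [ 0.32 -2.71  0.56] M [-0.42   0.061  0.248] w 0.0099
 r 33.0 mm ang -2.364  rxF 0.071 +Mz 0.319 radF 1.67
```

Call:
arm_command(plan=[[0.05,0.05,-0.6,0.16,0,0,0]])

```text
time: 18.08
position: [0.5768, 0.1049, 0.1196]
tool_rot: [0.359, 0.603, -0.356, 0.617]
ft_force: [-0.9, -4.0, 0.6]
grip_width: 0.0098
```

```bash
python3 -c "
from h import *
tq()"
```

```text
t 18.07 pos [0.5768 0.1049 0.1196] q [-0.007  0.605  1.637 -0.009  0.88   1.06 ] 
 yawz -1.062 x [ 0.02  -0.007 -1.   ] F [-0.9  -4.05  0.55] M [-0.533  0.035  0.237] w 0.0098
 r 32.8 mm ang -2.521  rxF 0.091 +Mz 0.327 radF 3.08
```

Call:
arm_command(plan=[[0.05,0.05,-0.6,0.16,0,0,0]])

```text
time: 18.2
position: [0.5742, 0.1094, 0.1193]
tool_rot: [0.408, 0.571, -0.405, 0.586]
ft_force: [-0.4, -3.1, 1.4]
grip_width: 0.0105
```

```bash
python3 -c "
from h import *
tq()"
```

```text
t 18.2 pos [0.5742 0.1094 0.1193] q [ 0.002  0.604  1.641 -0.012  0.877  1.234] 
 yawz -1.225 x [ 0.019 -0.009 -1.   ] F [-0.39 -3.08  1.37] M [-0.582  0.212  0.28 ] w 0.0105
 r 32.7 mm ang -2.680  rxF 0.084 +Mz 0.364 radF 1.72
```

Call:
arm_command(plan=[[0.05,0.05,-0.6,0.16,0,0,0]])

```text
time: 18.32
position: [0.5724, 0.1143, 0.119]
tool_rot: [0.454, 0.536, -0.451, 0.551]
ft_force: [-1.6, -4.1, 1.3]
grip_width: 0.0102
```

```bash
python3 -c "
from h import *
tq()"
```

```text
t 18.32 pos [0.5724 0.1143 0.119 ] q [ 0.012  0.603  1.643 -0.015  0.877  1.41 ] 
 yawz -1.388 x [ 0.019 -0.011 -1.   ] F [-1.62 -4.07  1.3 ] M [-0.547  0.241  0.212] w 0.0102
 r 32.5 mm ang -2.840  rxF 0.111 +Mz 0.323 radF 2.76
```

Call:
arm_command(plan=[[0.05,0.05,-0.5,0.12,0,0,0]])

```text
time: 18.45
position: [0.5716, 0.1183, 0.1188]
tool_rot: [0.485, 0.507, -0.484, 0.523]
ft_force: [-1.5, -4.1, 3.6]
grip_width: 0.0103
```

```bash
python3 -c "
from h import *
tq()"
```

```text
t 18.45 pos [0.5716 0.1183 0.1188] q [ 0.02   0.604  1.642 -0.019  0.878  1.542] 
 yawz -1.51 x [ 0.018 -0.014 -1.   ] F [-1.53 -4.14  3.59] M [-0.683  0.308  0.286] w 0.0103
 r 32.4 mm ang -2.965  rxF 0.124 +Mz 0.409 radF 2.23
```

Regressing the readings gives a free torque of about 0.25 N m and contact at about 5.0 rad. The bar is now at about 5.9 rad, so the torque of about 0.41 N m means roughly 85 N of clamping, in the middle of the firm range. Letting go.

Call:
arm_command(plan=[[0,0,0,0,0,0,5],[0,0,0,0,0,0,5],[0,0,0,0,0,0,5],[-2,0,0,0,0,0,5],[-5,0,0,0,0,0,5],[-5,0,0,0,0,0,5],[0,-6,0,0,0,0,5],[0,-6,0,0,0,0,5],[0,0,6,0,0,0,5],[0,0,6,0,0,0,5],[0,0,6,0,0,0,5],[0,0,6,0,0,0,5]])

```text
time: 19.95
position: [0.4663, -0.127, 0.2439]
tool_rot: [0.484, 0.511, -0.475, 0.529]
ft_force: [1.4, -0.6, 0.1]
grip_width: 0.0497
```

```bash
python3 - <<'E'
from h import *
st()
p,d=shot('side');q,e=shot('top')
a=cv2.resize(q[130:240,260:360],None,fx=4,fy=4,interpolation=cv2.INTER_CUBIC);b=cv2.resize(p[130:260,280:380],None,fx=4,fy=4,interpolation=cv2.INTER_CUBIC)
c=np.zeros((520,800,3),np.uint8);c[:440,:400]=a;c[:520,400:]=b
cv2.imwrite('pics/c5.png',np.clip(c*1.5,0,255).astype(np.uint8))
h=cv2.cvtColor(p,cv2.COLOR_BGR2HSV);m=cv2.inRange(h,(12,90,80),(32,255,255))[190:212,280:345];v,u=np.nonzero(m);print('cup edge',ray('side',280+u.min(),190+v[u==u.min()].mean(),.0385).round(4))
K,cc,rr=info('top');vv,uu=np.mgrid[140:245,270:350];z=e[140:245,270:350]
P=cc+(np.stack([(uu-K[0,2])/K[0,0]*z,(vv-K[1,2])/K[1,1]*z,z],-1))@rr.T
Q=P[(P[...,2]>.12)&(P[...,2]<.17)];c0=Q[:,:2].mean(0);w=np.linalg.svd(Q[:,:2]-c0)[2][0];print(len(Q),Q.mean(0).round(4),'bar',np.degrees(np.arctan2(w[1],w[0])))
E
```

```text
t 19.95 pos [ 0.4663 -0.127   0.2439] q [-0.502  0.296  1.773  0.007  1.044  0.985] 
 yawz -1.49 x [ 0.028 -0.008 -1.   ] F [ 1.44 -0.56  0.1 ] M [ 0.028  0.004 -0.013] w 0.0497
cup edge [0.5156 0.1123 0.0385]
288 [0.6033 0.1245 0.1428] bar -171.30042478213042
```

View pics/c5.png

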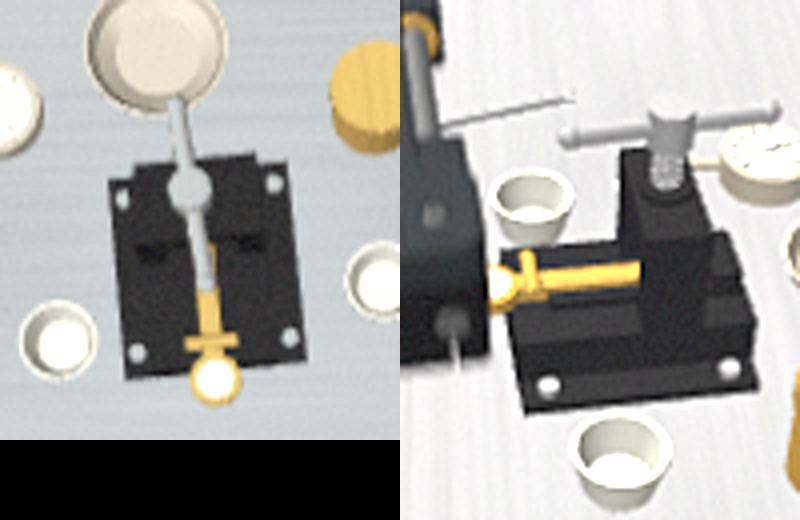

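The view shows the bar at 8.7° (from -12.1°, so about 5.9 rad clockwise), the key seated and the bystanders in place. Handing in.

```bash
python3 -c "
from rig import workorder; print(workorder.hand_in())"
```

```text
the job is handed in; nothing more can be done
None
```

The brass key is home against the stop, and the T-handle is wound down onto it with the foot clamping. I let go, backed the arm off and handed the job in at about 20 s. No verdict came back.

- **Key:** I pushed it about 13 mm until it stalled at about 11 N. The contact point was within about 1 mm of where the outer edge should be when the key is home. In the last side view the arm hid the cup, so that edge check read wrong. The last top view also shows about 13 mm of travel.
- **Clamp:** I turned the handle about 5.9 rad clockwise in two grips. The last camera view agrees: 339° of turn and the bar about 10.6 mm lower.
- **Clamping force:** I estimate about 80–85 N, inside the firm range of 50–130 N. Torque rose from about 0.25 N m turning freely to about 0.41 N m, with contact at about 5.0 rad. Single torque readings scattered by about 0.04 N m (one late one was only 0.32), so the force could be off by about 15–20 N.
- **Other things:** The pad cups, canister and dish look unmoved in the last view. The gauge and screwdriver were only partly in that crop, and the arm never came near them.

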